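# Fit the filter cartridge to the bench air coupler

## Robot

A 6-joint arm with a two-finger parallel gripper is mounted at the origin on the work surface. World frame = base frame: x ahead of the robot, y to its left, z up, the work surface at z = 0. Lengths are in m, angles in rad, forces in N, time in s.
With the tool pointing down it reaches from about 0.3 to 0.875 m from the base axis. Payload 6.4 kg.
Tool frame: the origin (TCP) lies midway between the tips of the shut fingers; the grasp point (between the pads) lies 19 mm behind it (ctrl.pinch_z is the distance from the TCP to the grasp point, in m); z points along the fingers, y is the line along which they close (so a half turn about z gives the same grasp; the last joint's range is limited). The gripper opens to 85 mm and grips with 20 to 120 N. Pads are 22 mm wide; open, the fingers measure 114 mm over their backs; the gripper's body (76 mm by 85 mm) begins 54 mm behind the grasp point. The pads swing forward as they close: fully open they stand 13 mm farther back than shut.
Start: joints at [1.121, 0.181, 1.607, -0, 1.354, -0.206], TCP at [0.139, 0.558, 0.231] pointing down, gripper open.
Joint ranges: [-2.99, 2.99], [-0.89, 2.07], [0.3, 2.58], [-1.14, 4.28], [0, 2.63], [-3.12, 3.12]. Speed limits (rad/s): [2.57, 2.57, 3.01, 3.14, 3.14, 3.14].

## Interface

Orientations are given as a unit quaternion [w, x, y, z].
In Python, from bench import ctrl gives the robot as it stands.
- The arm moves only by the tool apply_moves, never from a script. Its argument "moves" is a list of rows, each an object with "jaw": the opening, from 0 (shut) to 1 (fully open); "offset": the shift along the tool's x, y, z in mm, a list of three; "rot": the turn, a rotation vector about the tool's x, y, z in degrees, a list of three. In form: [{"jaw": jaw, "offset": [dx, dy, dz], "rot": [ax, ay, az]}, ...]. A call has exactly 5 rows; each row shifts and turns the commanded pose from where the row before left it, along the tool's axes as they then stand; what a row does not reach is not made up. A row lasts 1/8 s, in which the tool goes at most 62.5 mm and 10.7 degrees, less where a joint would pass 70% of its speed; a pose out of reach is approached as far as the arm can. A call is refused whole if a number of a shift passes 62.5 or a number of a turn 10.7, either way. A call with a gripper value outside its range is refused whole. The fingers move at their own pace and stop on an object; the grip force is fixed at half the most. Time passes only in rows, so rows that do not move let the fingers close, or fill a call up. It gives the time, the measured TCP pose, the force, the opening and the grip force at its end, in the units of the state.
- ctrl.get_obs(): the state, without advancing time (a new reading comes with each control period).
- ctrl.camera(name): name is "side" or "top"; returns (picture, depth): 400x640x3 uint8, red, green, blue; 400x640 float32, m along the optical axis (not along the pixel's ray), 0 where there is no reading.
- ctrl.camera_params(name): a dict with "K" (3x3 intrinsics, pixels), "cam_to_world" (4x4, takes a point from camera to world coordinates). Camera axes: x right, y down, z forward; pixel columns grow to the right and rows downward; lengths in m; the calibration is good to about 2 mm. A picture is of the moment at which its call begins. camera_params takes no time and is no camera call.
- ctrl.hand_in(): hands the job in; it is judged then, once.
Trained networks look in the newest picture that a camera, given by its name, has taken for a name from the list of things; names that differ only in an ending like _2 or _b are one class to them, and where a whole thing is asked for, a point or a joint stands for the part that bears it (a point fixed in the world has none). Each returns a list of dicts, best first, with "score" (0 to 1); they miss things now and then, are a little off and sometimes report something else, mostly with a low value. They report only what shows in the picture. A call takes as long as a camera call. They do not tell look-alikes from the thing itself.
- ctrl.outline_of(camera, target): "region" (400x640 bool, what is visible of it) and "position" ([column, row] in pixels, amid what is visible of it).
The state is a dict: "time_s": time; "q": joint angles; "dq": joint speeds; "joint_efforts": joint torques, N m; "eef_pos": TCP position; "eef_rot": TCP orientation; "wrist_force": force on the tool from outside, world axes, zero at the start; "torque": the same for the moment, N m; "opening": opening from 0.0 (shut) to 1.0 (fully open); "grasp_force": force on a finger pad.
Only numpy, scipy, OpenCV 4.12 (cv2) and the standard library are available. Lean on these libraries where they do the work, as an engineer would, in place of code of your own. Each camera call takes 0.05 s, during which the arm holds its last target. There are 200 camera calls.

## Task

Get the bench's air outlet ready and fit the filter: pull the blue spring sleeve of the coupler back (down) until it stays back by itself, then take the white filter cartridge from its parking ring and push its brass plug gently down into the coupler until it is fully home and the sleeve springs forward (up) and locks it. Do not force it, and leave the dropper bottle, beaker and slide box where they are.

Things in the scene. Friction and masses are not known exactly. Their poses are not given: they have to be found in the camera images.
- outlet: Air outlet: white round mounting plate, 100 mm diameter, 12 mm thick, fixed; origin at bench level in its centre. An upright steel coupler stands on it on an eccentric bush: the coupler's true axis is 5 mm beside the plate's centre, in a horizontal direction that is unknown and new every time; find it by touch or sight. The coupler is firm and does not yield sideways.
- outlet_mark (a point): Point above the plate's centre at the height of the coupler's mouth, 100 mm above the bench, z up. The true mouth centre lies 5 mm from it horizontally, direction unknown. Coupler: steel tube, 32 mm outside, mouth facing up, round bore 21 mm with a 2 mm 45 degree lead-in (25 mm at the rim).
- sleeve_mark (a point): Point above the plate's centre, 75 mm above the bench, a good height to grasp the blue sleeve. The sleeve is concentric with the coupler's true axis (5 mm off this point): 40 mm outside diameter from 47 to 88 mm above the bench, foot flange 54 mm diameter from 40 to 47 mm (sleeve forward). It moves straight down 11 mm; it does not turn or yield sideways.
- sleeve (a joint): Travel of the blue sleeve back (down), m: 0 forward, 0.011 fully back at its stop; spring 5.6 N at 0 to 10 N at the stop. Pulled to the stop and let go it latches and stays at about 0.009. As the plug goes in it eases to about 0.0065 and springs to 0 when the plug is home. With the sleeve forward, four locking dogs 10 mm below the rim keep the plug out.
- valve (a joint): Spring valve inside the bore, m, positive downwards: about 0 with the sleeve forward and no plug, about -0.0075 once the sleeve is latched back (its flat top then 8 mm below the rim), about +0.005 to +0.007 with the plug locked in. Spring force 3 to 6 N; with rubbing, pushing the plug in takes 5 to 13 N, rising steeply when it is home.
- park: Fixed grey parking ring for the filter, origin at bench level on its axis: tube 48 mm outside diameter, 24 mm bore, 30 mm high, foot 84 mm in diameter and 6 mm thick. The filter stands in it, plug down, its shoulder on the ring's top.
- filter_mid (a point): Centre of the white filter cartridge's round body, 36 mm diameter, 56 mm high (28 mm up and down from here; grasp here), 160 g, z up its axis. Green cap on top, 22 mm diameter, 6 mm. Below, a brass plug 22 mm long, 19 mm diameter, nose chamfered 1.3 mm. Plug home: body's underside on the coupler's rim (once locked it may float up 1.5 mm).
- filter_tip (a point): Centre of the lower end face of the filter's brass plug, 50 mm below the centre of the cartridge. z along its axis, up. Plug home: 20.5 to 22 mm below the coupler's rim.
- dropper_mid (a point): Amber dropper bottle, 34 mm diameter, 85 mm high; this point 42 mm above its underside. Leave alone.
- beaker_mid (a point): Glass beaker, 64 mm diameter, 80 mm high; this point half-way up. Leave alone.
- slidebox_mid (a point): Blue slide box 85 x 100 x 34 mm; this point at its centre. Leave alone.
There are look-alikes about, which are no part of the job. Of the things that look like the part that bears filter_mid, the smallest one is meant.

How it is judged:
On the way:
1. the sleeve is pulled back and stays latched back by itself, nothing of the robot touching the outlet, the filter not yet at the coupler (value of joint sleeve above 0.0072 m and contact force between each of the arm, the fingers and outlet below 0.05 N and horizontal distance between filter_tip and outlet_mark above 0.03 m), for 0.2 s.
At the end, for the whole second after the job is handed in: The filter's plug is locked in the coupler: sleeve forward to within 2 mm of its home, valve pushed in by more than 4.2 mm, plug tip at least 19.5 mm below the coupler's rim and within 9 mm of the mark's vertical line, filter upright within 0.12 rad and at rest, released (value of joint sleeve below 0.002 m and value of joint valve above 0.0042 m and horizontal distance between filter_tip and outlet_mark below 0.009 m and z of filter_tip in the frame of outlet_mark below -0.0195 m and angle between filter_mid's own z axis and vertical below 0.12 rad and linear speed of filter below 0.02 m/s); the robot touches nothing.
It fails at once if the filter is forced against the outlet with more than 40 N, all its contacts added up (side squeeze included) (contact force between filter and outlet above 40 N).
It fails at once if the dropper bottle is moved more than 20 mm or tipped (distance of dropper_mid from where it was at the start of the episode above 0.02 m or angle between dropper_mid's own z axis and vertical above 0.5 rad).
It fails at once if the beaker is moved more than 20 mm or tipped (distance of beaker_mid from where it was at the start of the episode above 0.02 m or angle between beaker_mid's own z axis and vertical above 0.5 rad).
It fails at once if the slide box is moved more than 20 mm (distance of slidebox_mid from where it was at the start of the episode above 0.02 m).
It also fails if it takes over 72 s, if anything falls off the work surface, if the arm or the gripper's body presses on something with over 40 N, if the wrist force passes 120 N, or if a joint passes its speed limit or range.

## Working session

There is one attempt and no reset: what is moved stays moved. The work goes in short steps, Python scripts to look and compute and a tool call to move; the robot and the scene stay as the last step left them, time stands still between calls to the robot, and variables do not carry over. Pictures are saved under pics/ and viewed, at most 10 in all, crops included, and the job is handed in when it is done.

Besides the shell and the picture viewer there is one more tool, called after ">>>" in YAML: its name, and indented under it one key for each argument. apply_moves: Moves the arm, as the interface text tells. Its arguments: {"type":"object","properties":{"moves":{"type":"array"}},"required":["moves"]}

```bash
mkdir -p pics; cat > h.py <<'E'
import numpy as np, cv2
from bench import ctrl
def pts(cam,depth,mask=None):
    P=ctrl.camera_params(cam);K=P["K"];T=P["cam_to_world"]
    v,u=np.indices(depth.shape)
    X=np.stack([(u-K[0][2])/K[0][0]*depth,(v-K[1][2])/K[1][1]*depth,depth,np.ones_like(depth)],-1)
    W=(X@np.array(T).T)[...,:3]
    return W
def save(cam,name):
    im,d=ctrl.camera(cam); cv2.imwrite("pics/"+name,im[:,:,::-1]); return im,d
E
python3 - <<'E'
from h import *
o=ctrl.get_obs();print(o["time_s"],o["eef_pos"],o["eef_rot"],o["opening"])
ims=[]
for c in("top","side"):
    im,d=save(c,c+"0.png");ims.append(im);np.save(c+"0.npy",d)
    W=pts(c,d)
    print(c,np.array(ctrl.camera_params(c)["cam_to_world"]).round(3).tolist(),ctrl.camera_params(c)["K"])
    for n in("outlet","sleeve","park","filter_mid","dropper_mid","beaker_mid","slidebox_mid"):
        for r in ctrl.outline_of(c,n):
            m=r["region"]&(d>0); w=W[m]
            if len(w)==0: continue
            print(c,n,round(r["score"],2),np.round(r["position"]),m.sum(),np.median(w,0).round(3),np.percentile(w,2,0).round(3),np.percentile(w,98,0).round(3))
E
```

```text
0.0 [0.1385308  0.55749528 0.23036872] [-2.96876747e-04  1.21606437e-01  9.92578000e-01 -8.37237841e-04] 0.9973372066099357
top [[-0.001, -0.993, 0.114, 0.504], [-1.0, -0.002, -0.026, 0.051], [0.026, -0.114, -0.993, 0.962], [0.0, 0.0, 0.0, 1.0]] [[467.11237966   0.         315.62334445]
 [  0.         467.11237966 198.35671634]
 [  0.           0.           1.        ]]
top outlet 0.83 [416. 228.] 1819 [ 0.553 -0.17   0.014] [ 0.512 -0.22   0.009] [ 0.6   -0.133  0.101]
top sleeve 0.73 [416. 228.] 355 [ 0.553 -0.168  0.05 ] [ 0.531 -0.195  0.041] [ 0.582 -0.158  0.09 ]
top park 0.86 [256. 258.] 1063 [0.494 0.151 0.007] [0.457 0.119 0.001] [0.535 0.198 0.037]
top filter_mid 0.97 [185. 235.] 710 [0.538 0.266 0.104] [0.517 0.25  0.043] [0.559 0.294 0.114]
top filter_mid 0.72 [306. 261.] 586 [0.49  0.05  0.105] [ 0.468  0.028 -0.001] [0.511 0.075 0.115]
top filter_mid 0.64 [245. 254.] 347 [0.497 0.157 0.087] [0.48  0.142 0.033] [0.513 0.176 0.095]
top dropper_mid 0.68 [326. 223.] 248 [0.561 0.009 0.051] [ 0.547 -0.008  0.013] [0.578 0.023 0.085]
top beaker_mid 0.9 [400. 121.] 954 [ 0.776
[... 504 characters left out ...]
0.101]
side sleeve 0.95 [340. 146.] 420 [ 0.558 -0.166  0.064] [ 0.535 -0.184  0.046] [ 0.578 -0.157  0.09 ]
side park 0.88 [376. 297.] 1402 [0.503 0.177 0.008] [0.46  0.131 0.005] [0.536 0.2   0.033]
side filter_mid 0.98 [387. 276.] 895 [0.5   0.172 0.079] [0.481 0.146 0.031] [0.516 0.179 0.094]
side filter_mid 0.83 [383. 221.] 1325 [0.493 0.066 0.087] [0.47  0.038 0.008] [0.513 0.074 0.114]
side dropper_mid 0.85 [338. 213.] 532 [0.565 0.018 0.045] [0.55  0.006 0.007] [0.579 0.025 0.084]
side beaker_mid 0.62 [238. 158.] 1237 [ 0.767 -0.127  0.058] [ 0.74  -0.176  0.004] [ 0.796 -0.114  0.082]
side slidebox_mid 0.95 [235. 295.] 3726 [0.724 0.185 0.035] [0.677 0.125 0.008] [0.775 0.23  0.038]
```

```bash
python3 - <<'E'
from h import *
t=cv2.imread("pics/top0.png");s=cv2.imread("pics/side0.png")
c=cv2.resize(s[90:340,280:480],None,fx=2.4,fy=2.4,interpolation=cv2.INTER_CUBIC)
cv2.imwrite("pics/crop0.png",c)
# circle fits of contours by height band
from scipy.optimize import least_squares
def fit(p,r):
    f=lambda q:np.hypot(p[:,0]-q[0],p[:,1]-q[1])-r
    return least_squares(f,p[:,:2].mean(0)+[0,0],loss="soft_l1",f_scale=.001)
for cam in("top","side"):
    d=np.load(cam+"0.npy");W=pts(cam,d);ok=d>0
    def box(x,y,r,z0,z1): return W[ok&(np.hypot(W[...,0]-x,W[...,1]-y)<r)&(W[...,2]>z0)&(W[...,2]<z1)]
    for n,x,y,r,z0,z1 in(("plate",.556,-.17,.06,.009,.015),("rim",.556,-.17,.03,.096,.106),("sleevetop",.556,-.17,.03,.085,.091),("flange",.556,-.17,.035,.038,.05),("body",.497,.16,.03,.084,.089),("cap",.497,.16,.03,.0905,.1),("ringtop",.497,.16,.03,.028,.034)):
        p=box(x,y,r,z0,z1)
        if len(p)>5: print(cam,n,len(p),p.mean(0).round(4),p.min(0).round(4),p.max(0).round(4),((p.min(0)+p.max(0))/2).round(4))
    p=box(.556,-.17,.04,.05,.084); print(cam,"sleeve",len(p),fit(p,.02).x.round(4))
    p=box(.497,.16,.03,.04,.08); print(cam,"body",len(p),fit(p,.018).x.round(4) if len(p)>5 else 0)
E
```

```text
top plate 1022 [ 0.5519 -0.1709  0.0124] [ 0.5058 -0.2276  0.009 ] [ 0.6041 -0.129   0.015 ] [ 0.555  -0.1783  0.012 ]
top rim 147 [ 0.5568 -0.1826  0.1   ] [ 0.5408 -0.1992  0.096 ] [ 0.5724 -0.1663  0.1033] [ 0.5566 -0.1828  0.0997]
top sleevetop 154 [ 0.5562 -0.1797  0.0877] [ 0.5373 -0.1978  0.085 ] [ 0.5752 -0.1636  0.0908] [ 0.5563 -0.1807  0.0879]
top flange 173 [ 0.5548 -0.1712  0.0472] [ 0.5311 -0.1993  0.041 ] [ 0.5824 -0.1565  0.0499] [ 0.5567 -0.1779  0.0455]
top body 159 [0.4972 0.1595 0.0866] [0.4804 0.1429 0.084 ] [0.5135 0.1766 0.089 ] [0.4969 0.1597 0.0865]
top cap 100 [0.4968 0.16   0.0928] [0.4841 0.1498 0.0905] [0.5061 0.1702 0.0954] [0.4951 0.16   0.093 ]
top ringtop 122 [0.4968 0.1505 0.0307] [0.473  0.1369 0.028 ] [0.52   0.175  0.0339] [0.4965 0.156  0.031 ]
top sleeve 103 [ 0.5567 -0.1831]
top body 36 [0.4971 0.1605]
side plate 625 [ 0.556  -0.1633  0.0131] [ 0.5071 -0.2163  0.0093] [ 0.6052 -0.1271  0.015 ] [ 0.5561 -0.1717  0.0121]
side rim 116 [ 0.5576 -0.1812  0.1   ] [ 0.5418 -0.1992  0.096 ] [ 0.5725 -0.1659  0.1036] [ 0.5571 -0.1826  0.0998]
side sleevetop 87 [ 0.5571 -0.1731  0.0886] [ 0.5391 -0.1943  0.085 ] [ 0.5763 -0.1615  0.091 ] [ 0.5577 -0.1779  0.088 ]
side flange 151 [ 0.5581 -0.1679  0.0473] [ 0.5308 -0.1959  0.0411] [ 0.5839 -0.1555  0.0499] [ 0.5573 -0.1757  0.0455]
side body 231 [0.4985 0.1647 0.087 ] [0.4806 0.1419 0.0841] [0.5156 0.179  0.089 ] [0.4981 0.1605 0.0865]
side cap 145 [0.4983 0.1613 0.0932] [0.4876 0.1493 0.0907] [0.5078 0.172  0.0956] [0.4977 0.1607 0.0931]
side ringtop 225 [0.5001 0.1711 0.0313] [0.4745 0.1428 0.0281] [0.5209 0.1844 0.0338] [0.4977 0.1636 0.031 ]
side sleeve 257 [ 0.5577 -0.1833]
side body 377 [0.4979 0.1598]
```

View pics/top0.png

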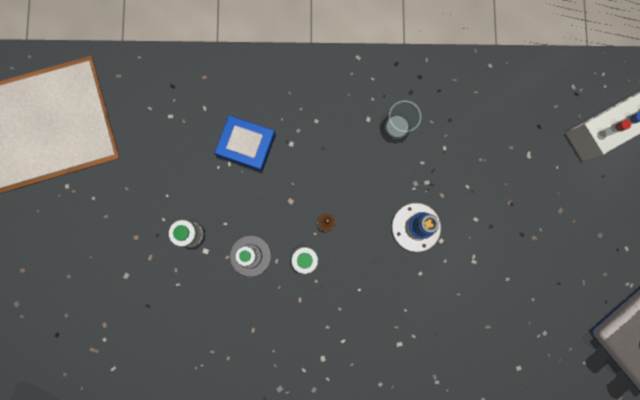

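View pics/crop0.png

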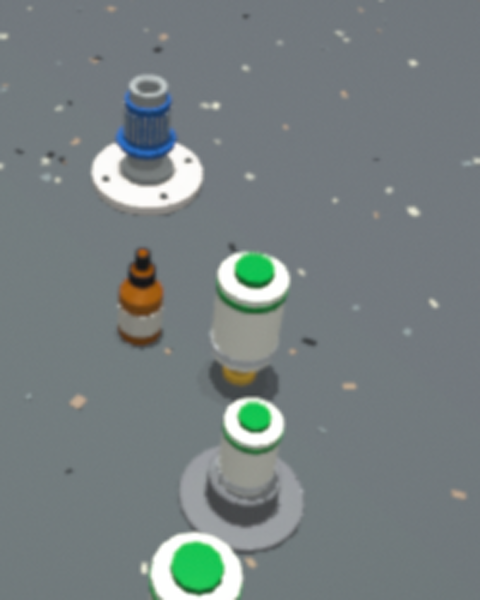

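Candidates for the filter (top view): (182,233) is large, (306,261) is large, and (246,257) is the smallest. The last stands plug-down in the grey ring with its top at 92 mm, as described, and the crop confirms it at about (250,440). The coupler, with its blue sleeve, is at top (425,225), on an axis near (0.557, -0.183). I'll align the tool and move to the outlet.

>>> apply_moves:
  moves:
    - {"jaw": 1, "offset": [0, 0, 0], "rot": [0, 0, -7]}
    - {"jaw": 1, "offset": [0, 0, 0], "rot": [0, 0, -7]}
    - {"jaw": 1, "offset": [-25, -44, 0], "rot": [0, 0, 0]}
    - {"jaw": 1, "offset": [-25, -44, 0], "rot": [0, 0, 0]}
    - {"jaw": 1, "offset": [-25, -44, 0], "rot": [0, 0, 0]}

```text
time_s: 1.42
eef_pos: [0.2143, 0.4248, 0.2313]
eef_rot: [0.0, -0.001, 1.0, 0.0]
wrist_force: [0.8, 0.4, 1.0]
opening: 1.0
grasp_force: 0.0
```

>>> apply_moves:
  moves:
    - {"jaw": 1, "offset": [-25, -44, 0], "rot": [0, 0, 0]}
    - {"jaw": 1, "offset": [-25, -44, 0], "rot": [0, 0, 0]}
    - {"jaw": 1, "offset": [-25, -44, 0], "rot": [0, 0, 0]}
    - {"jaw": 1, "offset": [-25, -44, 0], "rot": [0, 0, 0]}
    - {"jaw": 1, "offset": [-25, -44, 0], "rot": [0, 0, 0]}

```text
time_s: 2.05
eef_pos: [0.3397, 0.2047, 0.2317]
eef_rot: [0.001, -0.0, 1.0, 0.0]
wrist_force: [0.7, 0.9, 0.2]
opening: 1.0
grasp_force: 0.0
```

>>> apply_moves:
  moves:
    - {"jaw": 1, "offset": [-25, -44, 0], "rot": [0, 0, 0]}
    - {"jaw": 1, "offset": [-25, -44, 0], "rot": [0, 0, 0]}
    - {"jaw": 1, "offset": [-25, -44, 0], "rot": [0, 0, 0]}
    - {"jaw": 1, "offset": [-25, -44, 0], "rot": [0, 0, 0]}
    - {"jaw": 1, "offset": [-25, -44, 0], "rot": [0, 0, 0]}

```text
time_s: 2.68
eef_pos: [0.4648, -0.0155, 0.2316]
eef_rot: [0.0, -0.0, 1.0, -0.0]
wrist_force: [1.6, 0.8, -0.4]
opening: 1.0
grasp_force: 0.0
```

>>> apply_moves:
  moves:
    - {"jaw": 1, "offset": [-23, -42, 0], "rot": [0, 0, 0]}
    - {"jaw": 1, "offset": [-23, -42, 0], "rot": [0, 0, 0]}
    - {"jaw": 1, "offset": [-23, -42, 0], "rot": [0, 0, 0]}
    - {"jaw": 1, "offset": [-23, -42, 0], "rot": [0, 0, 0]}
    - {"jaw": 1, "offset": [0, 0, 0], "rot": [0, 0, 0]}

```text
time_s: 3.3
eef_pos: [0.5569, -0.1847, 0.2308]
eef_rot: [-0.0, 0.001, 1.0, -0.0]
wrist_force: [0.7, 0.6, -0.3]
opening: 1.001
grasp_force: 0.0
```

>>> apply_moves:
  moves:
    - {"jaw": 1, "offset": [0, 1.5, 45], "rot": [0, 0, 0]}
    - {"jaw": 1, "offset": [0, 0, 45], "rot": [0, 0, 0]}
    - {"jaw": 1, "offset": [0, 0, 45], "rot": [0, 0, 0]}
    - {"jaw": 1, "offset": [0, 0, 42], "rot": [0, 0, 0]}
    - {"jaw": 1, "offset": [0, 0, 0], "rot": [0, 0, 0]}

```text
time_s: 3.92
eef_pos: [0.5531, -0.1778, 0.051]
eef_rot: [-0.004, -0.001, 1.0, 0.002]
wrist_force: [0.0, 0.3, -0.5]
opening: 1.001
grasp_force: 0.0
```

>>> apply_moves:
  moves:
    - {"jaw": 0.6, "offset": [0, 0, 0], "rot": [0, 0, 0]}
    - {"jaw": 0.5, "offset": [0, 0, 0], "rot": [0, 0, 0]}
    - {"jaw": 0.4, "offset": [0, 0, 0], "rot": [0, 0, 0]}
    - {"jaw": 0.4, "offset": [0, 0, 0], "rot": [0, 0, 0]}
    - {"jaw": 0.4, "offset": [0, 0, 0], "rot": [0, 0, 0]}

```text
time_s: 4.55
eef_pos: [0.5578, -0.1832, 0.0572]
eef_rot: [0.002, 0.0, 1.0, -0.002]
wrist_force: [-2.0, -7.1, 4.5]
opening: 0.459
grasp_force: 59.5
```

>>> apply_moves:
  moves:
    - {"jaw": 0.4, "offset": [0, 0, 3], "rot": [0, 0, 0]}
    - {"jaw": 0.4, "offset": [0, 0, 3], "rot": [0, 0, 0]}
    - {"jaw": 0.4, "offset": [0, 0, 3], "rot": [0, 0, 0]}
    - {"jaw": 0.4, "offset": [0, 0, 2], "rot": [0, 0, 0]}
    - {"jaw": 0.4, "offset": [0, 0, 1], "rot": [0, 0, 0]}

```text
time_s: 5.18
eef_pos: [0.558, -0.1832, 0.0467]
eef_rot: [0.002, -0.0, 1.0, -0.002]
wrist_force: [-9.8, -4.0, 23.4]
opening: 0.456
grasp_force: 61.1
```

>>> apply_moves:
  moves:
    - {"jaw": 0.4, "offset": [0, 0, 1], "rot": [0, 0, 0]}
    - {"jaw": 0.4, "offset": [0, 0, 0], "rot": [0, 0, 0]}
    - {"jaw": 0.4, "offset": [0, 0, 0], "rot": [0, 0, 0]}
    - {"jaw": 0.4, "offset": [0, 0, 0], "rot": [0, 0, 0]}
    - {"jaw": 0.4, "offset": [0, 0, 0], "rot": [0, 0, 0]}

```text
time_s: 5.8
eef_pos: [0.558, -0.1832, 0.0467]
eef_rot: [0.002, -0.0, 1.0, -0.003]
wrist_force: [-11.4, -3.2, 24.0]
opening: 0.451
grasp_force: 61.4
```

>>> apply_moves:
  moves:
    - {"jaw": 0.5, "offset": [0, 0, 0], "rot": [0, 0, 0]}
    - {"jaw": 1, "offset": [0, 0, 0], "rot": [0, 0, 0]}
    - {"jaw": 1, "offset": [0, 0, 0], "rot": [0, 0, 0]}
    - {"jaw": 1, "offset": [0, 0, 0], "rot": [0, 0, 0]}
    - {"jaw": 1, "offset": [0, 0, 0], "rot": [0, 0, 0]}

```text
time_s: 6.42
eef_pos: [0.556, -0.18, 0.0409]
eef_rot: [-0.0, -0.0, 1.0, 0.0]
wrist_force: [-1.3, -0.3, -0.7]
opening: 1.0
grasp_force: 0.0
```

>>> apply_moves:
  moves:
    - {"jaw": 1, "offset": [0, 0, -40], "rot": [0, 0, 0]}
    - {"jaw": 1, "offset": [0, 0, -45], "rot": [0, 0, 0]}
    - {"jaw": 1, "offset": [0, 0, -45], "rot": [0, 0, 0]}
    - {"jaw": 1, "offset": [10, 40, -40], "rot": [0, 0, 0]}
    - {"jaw": 1, "offset": [10, 45, 0], "rot": [0, 0, 0]}

```text
time_s: 7.05
eef_pos: [0.5381, -0.0957, 0.2154]
eef_rot: [0.004, 0.0, 1.0, -0.001]
wrist_force: [0.4, 0.5, -0.2]
opening: 1.002
grasp_force: 0.0
```

>>> apply_moves:
  moves:
    - {"jaw": 1, "offset": [8, 50, 0], "rot": [0, 0, 0]}
    - {"jaw": 1, "offset": [8, 50, 0], "rot": [0, 0, 0]}
    - {"jaw": 1, "offset": [8, 50, 0], "rot": [0, 0, 0]}
    - {"jaw": 1, "offset": [8, 50, 0], "rot": [0, 0, 0]}
    - {"jaw": 1, "offset": [8, 50, 0], "rot": [0, 0, 0]}

```text
time_s: 7.68
eef_pos: [0.4955, 0.1563, 0.2113]
eef_rot: [0.0, -0.0, 1.0, 0.0]
wrist_force: [0.2, 0.3, 1.0]
opening: 1.002
grasp_force: 0.0
```

```bash
python3 - <<'E'
from h import *
print(ctrl.get_obs()["eef_pos"].round(4),ctrl.get_obs()["wrist_force"].round(1))
from scipy.optimize import least_squares
for cam in("side","top"):
    im,d=save(cam,cam+"1.png");W=pts(cam,d);ok=d>0
    def box(x,y,r,z0,z1): return W[ok&(np.hypot(W[...,0]-x,W[...,1]-y)<r)&(W[...,2]>z0)&(W[...,2]<z1)]
    for z0 in np.arange(.03,.1,.004): print(cam,round(z0,3),len(box(.557,-.183,.03,z0,z0+.004)),end="; ")
    print()
    p=box(.557,-.183,.03,.096,.104);print((p.min(0)+p.max(0))/2)
    p=box(.4975,.16,.03,.084,.097);print((p.min(0)+p.max(0))/2 if len(p) else 0)
    if cam=="side": cv2.imwrite("pics/c1.png",cv2.resize(im[90:230,260:430],None,fx=3.5,fy=3.5,interpolation=cv2.INTER_CUBIC)[:,:,::-1])
E
```

```text
[0.4955 0.1563 0.2113] [0.2 0.3 1. ]
side 0.03 3; side 0.034 30; side 0.038 115; side 0.042 30; side 0.046 27; side 0.05 33; side 0.054 30; side 0.058 31; side 0.062 29; side 0.066 37; side 0.07 28; side 0.074 33; side 0.078 57; side 0.082 33; side 0.086 25; side 0.09 39; side 0.094 52; side 0.098 76; 
[ 0.55708405 -0.18260006  0.09943923]
[0.4981853  0.1614978  0.08974633]
top 0.03 1; top 0.034 37; top 0.038 132; top 0.042 13; top 0.046 10; top 0.05 9; top 0.054 9; top 0.058 13; top 0.062 11; top 0.066 12; top 0.07 14; top 0.074 18; top 0.078 65; top 0.082 16; top 0.086 12; top 0.09 76; top 0.094 51; top 0.098 113; 
[ 0.55736112 -0.18261412  0.09988706]
0
```

View pics/c1.png

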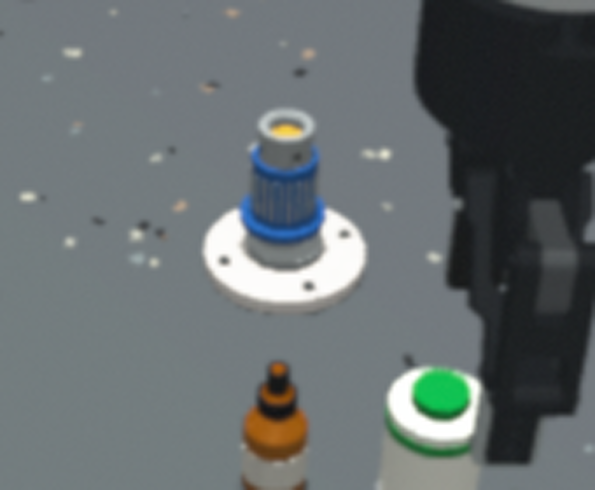

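The sleeve is latched back: in the crop its flange (283,215) now sits about 9 mm lower, and the brass valve top shows in the mouth at (285,130). Next is the filter.

>>> apply_moves:
  moves:
    - {"jaw": 1, "offset": [-2, 3, 45], "rot": [0, 0, 0]}
    - {"jaw": 1, "offset": [0, 0, 45], "rot": [0, 0, 0]}
    - {"jaw": 1, "offset": [0, 0, 35], "rot": [0, 0, 0]}
    - {"jaw": 1, "offset": [0, 0, 20], "rot": [0, 0, 0]}
    - {"jaw": 1, "offset": [0, 0, 0], "rot": [0, 0, 0]}

```text
time_s: 8.4
eef_pos: [0.4965, 0.1569, 0.0645]
eef_rot: [-0.002, -0.0, 1.0, -0.0]
wrist_force: [-0.2, 0.3, -0.3]
opening: 1.0
grasp_force: 0.0
```

>>> apply_moves:
  moves:
    - {"jaw": 1, "offset": [0, 0, 0], "rot": [0, 0, 0]}
    - {"jaw": 1, "offset": [0, 0, 0], "rot": [0, 0, 0]}
    - {"jaw": 1, "offset": [0, 0, 0], "rot": [0, 0, 0]}
    - {"jaw": 1, "offset": [0, 0, 0], "rot": [0, 0, 0]}
    - {"jaw": 1, "offset": [0, 0, 0], "rot": [0, 0, 0]}

```text
time_s: 9.02
eef_pos: [0.4981, 0.1578, 0.0665]
eef_rot: [0.0, -0.0, 1.0, -0.0]
wrist_force: [1.2, 0.1, -0.7]
opening: 0.999
grasp_force: 0.0
```

>>> apply_moves:
  moves:
    - {"jaw": 1, "offset": [0, 2, 10], "rot": [0, 0, 0]}
    - {"jaw": 1, "offset": [0, 0, 10], "rot": [0, 0, 0]}
    - {"jaw": 1, "offset": [0, 0, 0], "rot": [0, 0, 0]}
    - {"jaw": 0.6, "offset": [0, 0, 0], "rot": [0, 0, 0]}
    - {"jaw": 0.5, "offset": [0, 0, 0], "rot": [0, 0, 0]}

```text
time_s: 9.65
eef_pos: [0.4983, 0.1597, 0.0465]
eef_rot: [0.0, -0.0, 1.0, 0.0]
wrist_force: [0.5, -0.2, 0.2]
opening: 0.603
grasp_force: 0.0
```

>>> apply_moves:
  moves:
    - {"jaw": 0.46, "offset": [0, 0, 0], "rot": [0, 0, 0]}
    - {"jaw": 0.4, "offset": [0, 0, 0], "rot": [0, 0, 0]}
    - {"jaw": 0.35, "offset": [0, 0, 0], "rot": [0, 0, 0]}
    - {"jaw": 0.35, "offset": [0, 0, 0], "rot": [0, 0, 0]}
    - {"jaw": 0.35, "offset": [0, 0, 0], "rot": [0, 0, 0]}

```text
time_s: 10.28
eef_pos: [0.4983, 0.1597, 0.0468]
eef_rot: [0.0, -0.0, 1.0, 0.0]
wrist_force: [-0.4, -0.5, 5.8]
opening: 0.409
grasp_force: 59.3
```

>>> apply_moves:
  moves:
    - {"jaw": 0.35, "offset": [0, 0, -20], "rot": [0, 0, 0]}
    - {"jaw": 0.35, "offset": [0, 0, -35], "rot": [0, 0, 0]}
    - {"jaw": 0.35, "offset": [0, 0, -40], "rot": [0, 0, 0]}
    - {"jaw": 0.35, "offset": [0, 0, -40], "rot": [0, 0, 0]}
    - {"jaw": 0.35, "offset": [0, 0, -10], "rot": [0, 0, 0]}

```text
time_s: 10.9
eef_pos: [0.4994, 0.1599, 0.1937]
eef_rot: [0.002, -0.0, 1.0, 0.0]
wrist_force: [-0.5, 0.2, -2.2]
opening: 0.407
grasp_force: 59.9
```

>>> apply_moves:
  moves:
    - {"jaw": 0.35, "offset": [-3, -23, 0], "rot": [0, 0, 0]}
    - {"jaw": 0.35, "offset": [-7, -40, 0], "rot": [0, 0, 0]}
    - {"jaw": 0.35, "offset": [-7, -40, 0], "rot": [0, 0, 0]}
    - {"jaw": 0.35, "offset": [-7, -40, 0], "rot": [0, 0, 0]}
    - {"jaw": 0.35, "offset": [-7, -40, 0], "rot": [0, 0, 0]}

```text
time_s: 11.52
eef_pos: [0.5282, -0.0243, 0.1893]
eef_rot: [-0.001, -0.0, 1.0, 0.0]
wrist_force: [1.6, 0.7, -1.6]
opening: 0.404
grasp_force: 60.0
```

>>> apply_moves:
  moves:
    - {"jaw": 0.35, "offset": [-7, -40, 0], "rot": [0, 0, 0]}
    - {"jaw": 0.35, "offset": [-7, -40, 0], "rot": [0, 0, 0]}
    - {"jaw": 0.35, "offset": [-7, -40, 0], "rot": [0, 0, 0]}
    - {"jaw": 0.35, "offset": [-5, -25, 0], "rot": [0, 0, 0]}
    - {"jaw": 0.35, "offset": [-2.5, -15, 0], "rot": [0, 0, 0]}

```text
time_s: 12.15
eef_pos: [0.5574, -0.184, 0.1901]
eef_rot: [-0.001, 0.0, 1.0, 0.001]
wrist_force: [-0.4, 0.7, -1.3]
opening: 0.408
grasp_force: 60.1
```

>>> apply_moves:
  moves:
    - {"jaw": 0.35, "offset": [0, 0, 0], "rot": [0, 0, 0]}
    - {"jaw": 0.35, "offset": [0, 0, 0], "rot": [0, 0, 0]}
    - {"jaw": 0.35, "offset": [0, 0, 0], "rot": [0, 0, 0]}
    - {"jaw": 0.35, "offset": [0, 0, 0], "rot": [0, 0, 0]}
    - {"jaw": 0.35, "offset": [0, 0, 0], "rot": [0, 0, 0]}

```text
time_s: 12.78
eef_pos: [0.5578, -0.1829, 0.1914]
eef_rot: [0.0, -0.001, 1.0, -0.0]
wrist_force: [-0.2, -0.1, -1.0]
opening: 0.405
grasp_force: 60.1
```

```bash
python3 - <<'E'
from h import *
o=ctrl.get_obs();print(o["eef_pos"].round(4),o["wrist_force"].round(1))
im,d=save("side","side2.png");W=pts("side",d);ok=d>0
def box(x,y,r,z0,z1): return W[ok&(np.hypot(W[...,0]-x,W[...,1]-y)<r)&(W[...,2]>z0)&(W[...,2]<z1)]
for a,b in((.15,.154),(.154,.16),(.16,.168),(.168,.176),(.176,.185),(.185,.195)):
    p=box(.557,-.183,.022,a,b)
    if len(p): print(a,len(p),p.min(0).round(4),p.max(0).round(4),((p.min(0)+p.max(0))/2).round(4))
cv2.imwrite("pics/c2.png",cv2.resize(im[60:200,270:410],None,fx=4,fy=4,interpolation=cv2.INTER_CUBIC)[:,:,::-1])
E
```

```text
[ 0.5578 -0.1829  0.1914] [-0.2 -0.1 -1. ]
0.154 32 [ 0.5485 -0.1871  0.1548] [ 0.5661 -0.1732  0.1599] [ 0.5573 -0.1801  0.1574]
0.16 21 [ 0.5487 -0.1819  0.1601] [ 0.5661 -0.1742  0.1671] [ 0.5574 -0.1781  0.1636]
0.168 17 [ 0.5492 -0.1786  0.1684] [ 0.5664 -0.1712  0.1732] [ 0.5578 -0.1749  0.1708]
0.176 68 [ 0.5401 -0.1787  0.177 ] [ 0.5744 -0.1624  0.1849] [ 0.5573 -0.1705  0.181 ]
0.185 67 [ 0.5406 -0.1819  0.1851] [ 0.5747 -0.1616  0.1946] [ 0.5577 -0.1718  0.1899]
```

View pics/c2.png

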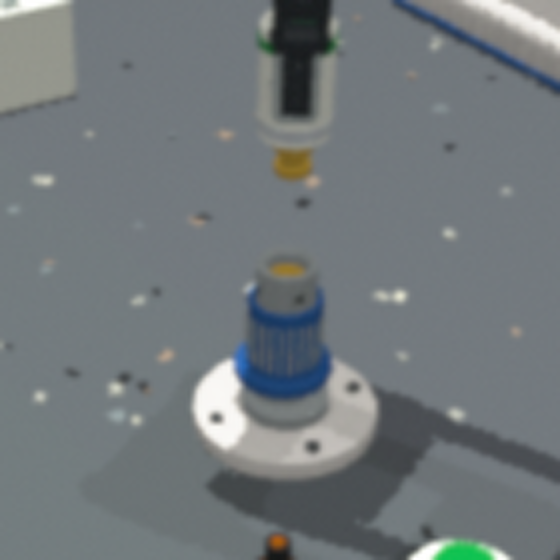

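Crop: the plug (293,165) is centred above the mouth (288,268) to within about 0.5 mm, and the sleeve is still back. I'll descend.

>>> apply_moves:
  moves:
    - {"jaw": 0.35, "offset": [0, 0, 20], "rot": [0, 0, 0]}
    - {"jaw": 0.35, "offset": [0, 0, 20], "rot": [0, 0, 0]}
    - {"jaw": 0.35, "offset": [0, 0, 7], "rot": [0, 0, 0]}
    - {"jaw": 0.35, "offset": [0, 0, 0], "rot": [0, 0, 0]}
    - {"jaw": 0.35, "offset": [0, 0, 0], "rot": [0, 0, 0]}

```text
time_s: 13.45
eef_pos: [0.5583, -0.1836, 0.1453]
eef_rot: [0.001, -0.0, 1.0, -0.0]
wrist_force: [0.3, -0.8, -1.2]
opening: 0.407
grasp_force: 60.1
```

>>> apply_moves:
  moves:
    - {"jaw": 0.35, "offset": [0, 0, 2], "rot": [0, 0, 0]}
    - {"jaw": 0.35, "offset": [0, 0, 2], "rot": [0, 0, 0]}
    - {"jaw": 0.35, "offset": [0, 0, 1], "rot": [0, 0, 0]}
    - {"jaw": 0.35, "offset": [0, 0, 1], "rot": [0, 0, 0]}
    - {"jaw": 0.35, "offset": [0, 0, 0], "rot": [0, 0, 0]}

```text
time_s: 14.08
eef_pos: [0.5576, -0.1832, 0.1382]
eef_rot: [-0.0, -0.0, 1.0, 0.0]
wrist_force: [0.9, 0.1, -1.2]
opening: 0.409
grasp_force: 60.1
```

>>> apply_moves:
  moves:
    - {"jaw": 0.35, "offset": [0, 0, 1], "rot": [0, 0, 0]}
    - {"jaw": 0.35, "offset": [0, 0, 1], "rot": [0, 0, 0]}
    - {"jaw": 0.35, "offset": [0, 0, 1], "rot": [0, 0, 0]}
    - {"jaw": 0.35, "offset": [0, 0, 1], "rot": [0, 0, 0]}
    - {"jaw": 0.35, "offset": [0, 0, 0], "rot": [0, 0, 0]}

```text
time_s: 14.7
eef_pos: [0.5576, -0.1832, 0.1342]
eef_rot: [-0.0, -0.0, 1.0, 0.0]
wrist_force: [-0.3, 0.4, -2.6]
opening: 0.405
grasp_force: 60.1
```

>>> apply_moves:
  moves:
    - {"jaw": 0.35, "offset": [0, 0, 1], "rot": [0, 0, 0]}
    - {"jaw": 0.35, "offset": [0, 0, 1], "rot": [0, 0, 0]}
    - {"jaw": 0.35, "offset": [0, 0, 1], "rot": [0, 0, 0]}
    - {"jaw": 0.35, "offset": [0, 0, 1], "rot": [0, 0, 0]}
    - {"jaw": 0.35, "offset": [0, 0, 0], "rot": [0, 0, 0]}

```text
time_s: 15.32
eef_pos: [0.5578, -0.1833, 0.131]
eef_rot: [0.0, -0.0, 1.0, -0.0]
wrist_force: [-2.2, 1.8, 4.4]
opening: 0.409
grasp_force: 60.3
```

The tip is about 8 mm deep and has met the valve, with side forces small. I'll keep going.

>>> apply_moves:
  moves:
    - {"jaw": 0.35, "offset": [0, 0, 1], "rot": [0, 0, 0]}
    - {"jaw": 0.35, "offset": [0, 0, 1], "rot": [0, 0, 0]}
    - {"jaw": 0.35, "offset": [0, 0, 1], "rot": [0, 0, 0]}
    - {"jaw": 0.35, "offset": [0, 0, 1], "rot": [0, 0, 0]}
    - {"jaw": 0.35, "offset": [0, 0, 0], "rot": [0, 0, 0]}

```text
time_s: 15.95
eef_pos: [0.558, -0.1833, 0.1276]
eef_rot: [0.0, -0.0, 1.0, -0.0]
wrist_force: [-3.2, 1.8, 9.2]
opening: 0.407
grasp_force: 60.8
```

>>> apply_moves:
  moves:
    - {"jaw": 0.35, "offset": [0, 0, 1], "rot": [0, 0, 0]}
    - {"jaw": 0.35, "offset": [0, 0, 1], "rot": [0, 0, 0]}
    - {"jaw": 0.35, "offset": [0, 0, 1], "rot": [0, 0, 0]}
    - {"jaw": 0.35, "offset": [0, 0, 1], "rot": [0, 0, 0]}
    - {"jaw": 0.35, "offset": [0, 0, 0], "rot": [0, 0, 0]}

```text
time_s: 16.58
eef_pos: [0.5583, -0.1835, 0.1237]
eef_rot: [0.001, -0.0, 1.0, -0.0]
wrist_force: [-2.5, 2.4, 8.2]
opening: 0.406
grasp_force: 60.4
```

>>> apply_moves:
  moves:
    - {"jaw": 0.35, "offset": [0.3, 0.2, 1], "rot": [0, 0, 0]}
    - {"jaw": 0.35, "offset": [0, 0, 1], "rot": [0, 0, 0]}
    - {"jaw": 0.35, "offset": [0, 0, 1], "rot": [0, 0, 0]}
    - {"jaw": 0.35, "offset": [0, 0, 0.5], "rot": [0, 0, 0]}
    - {"jaw": 0.35, "offset": [0, 0, 0], "rot": [0, 0, 0]}

```text
time_s: 17.2
eef_pos: [0.5584, -0.1835, 0.1207]
eef_rot: [0.001, -0.0, 1.0, -0.001]
wrist_force: [-3.4, 0.9, 11.1]
opening: 0.406
grasp_force: 60.6
```

>>> apply_moves:
  moves:
    - {"jaw": 0.35, "offset": [0, 0, 0.5], "rot": [0, 0, 0]}
    - {"jaw": 0.35, "offset": [0, 0, 0.5], "rot": [0, 0, 0]}
    - {"jaw": 0.35, "offset": [0, 0, 0.5], "rot": [0, 0, 0]}
    - {"jaw": 0.35, "offset": [0, 0, 0], "rot": [0, 0, 0]}
    - {"jaw": 0.35, "offset": [0, 0, 0], "rot": [0, 0, 0]}

```text
time_s: 17.82
eef_pos: [0.5584, -0.1836, 0.1189]
eef_rot: [0.001, -0.0, 1.0, -0.001]
wrist_force: [0.6, -0.6, -0.3]
opening: 0.409
grasp_force: 60.1
```

The wrist force dropped to about zero, which looks like the lock springing. I'll check before letting go.

```bash
cat > chk.py <<'E'
from h import *
import sys
o=ctrl.get_obs();print(o["eef_pos"].round(4),o["wrist_force"].round(1))
im,d=save("side",sys.argv[1]);W=pts("side",d);ok=d>0
r=np.hypot(W[...,0]-.5575,W[...,1]+.183)
for z0 in np.arange(.03,.17,.004): print(round(z0,3),(ok&(r<.03)&(W[...,2]>z0)&(W[...,2]<=z0+.004)).sum(),end="; ")
cv2.imwrite("pics/z"+sys.argv[1],cv2.resize(im[80:210,270:410],None,fx=4,fy=4,interpolation=cv2.INTER_CUBIC)[:,:,::-1])
E
python3 chk.py s3.png
```

```text
[ 0.5584 -0.1836  0.1189] [ 0.6 -0.6 -0.3]
0.03 15; 0.034 0; 0.038 3; 0.042 32; 0.046 111; 0.05 32; 0.054 26; 0.058 30; 0.062 33; 0.066 32; 0.07 31; 0.074 29; 0.078 31; 0.082 31; 0.086 61; 0.09 28; 0.094 31; 0.098 25; 0.102 15; 0.106 25; 0.11 30; 0.114 30; 0.118 14; 0.122 18; 0.126 28; 0.13 19; 0.134 29; 0.138 27; 0.142 27; 0.146 17; 0.15 22; 0.154 9; 0.158 17; 0.162 0; 0.166 0;
```

View pics/zs3.png

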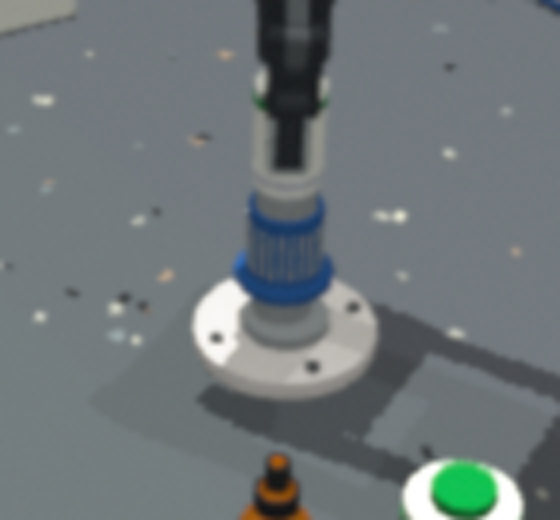

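The sleeve is forward: its flange (285,280) is at 47 mm and its top (286,215) at 88 mm. The filter is seated on the rim, so I'll release it and retreat.

>>> apply_moves:
  moves:
    - {"jaw": 0.45, "offset": [0, 0, 0], "rot": [0, 0, 0]}
    - {"jaw": 0.6, "offset": [0, 0, 0], "rot": [0, 0, 0]}
    - {"jaw": 1, "offset": [0, 0, 0], "rot": [0, 0, 0]}
    - {"jaw": 1, "offset": [0, 0, 0], "rot": [0, 0, 0]}
    - {"jaw": 1, "offset": [0, 0, 0], "rot": [0, 0, 0]}

```text
time_s: 18.5
eef_pos: [0.5574, -0.183, 0.1172]
eef_rot: [-0.0, -0.0, 1.0, 0.0]
wrist_force: [-0.1, -0.7, 0.1]
opening: 0.999
grasp_force: 0.0
```

>>> apply_moves:
  moves:
    - {"jaw": 1, "offset": [0, 0, -20], "rot": [0, 0, 0]}
    - {"jaw": 1, "offset": [0, 0, -35], "rot": [0, 0, 0]}
    - {"jaw": 1, "offset": [0, 0, -35], "rot": [0, 0, 0]}
    - {"jaw": 1, "offset": [0, 0, -30], "rot": [0, 0, 0]}
    - {"jaw": 1, "offset": [0, 0, 0], "rot": [0, 0, 0]}

```text
time_s: 19.12
eef_pos: [0.5589, -0.1839, 0.2404]
eef_rot: [0.003, -0.0, 1.0, -0.001]
wrist_force: [1.1, 0.1, -0.4]
opening: 0.997
grasp_force: 0.0
```

```bash
python3 chk.py s4.png
```

```text
[ 0.5589 -0.1839  0.2404] [ 1.1  0.1 -0.4]
0.03 16; 0.034 0; 0.038 5; 0.042 29; 0.046 115; 0.05 27; 0.054 29; 0.058 38; 0.062 24; 0.066 33; 0.07 36; 0.074 24; 0.078 32; 0.082 32; 0.086 57; 0.09 37; 0.094 25; 0.098 27; 0.102 17; 0.106 30; 0.11 32; 0.114 30; 0.118 25; 0.122 38; 0.126 28; 0.13 30; 0.134 33; 0.138 32; 0.142 34; 0.146 28; 0.15 36; 0.154 39; 0.158 79; 0.162 61; 0.166 4;
```

View pics/zs4.png

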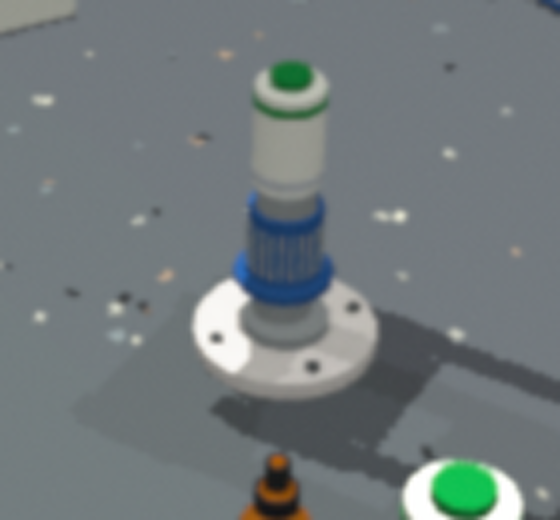

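The filter (290,130) stands upright and seated on the coupler, the sleeve is forward, and the gripper is clear.

```bash
python3 -c "
from bench import ctrl
print(ctrl.hand_in())"
```

```text
the job is handed in; nothing more can be done
None
```

The filter's plug is locked in the coupler: the last picture shows the sleeve sprung forward, the filter upright and the gripper clear. I handed the job in at about 19 s; the hand-in gave no verdict.

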